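# Clamp the sample jar under its swing strap

### The job

The capped sample jar stands in the clamping fixture with the clamp open. With the outside of a finger push the metal strap round over the jar's cap until it meets its stop pillar, and only then push the black cam lever fully down along the strap so that the rubber foot bears on the cap. Push without forcing anything, grip and lift nothing, keep the jar seated in its nest, and leave the things standing round about where they are.

Things in the scene. Friction and masses are not known exactly. Their poses are not given: they have to be found in the camera images.
- fixture: clamping fixture, fixed on the worktop: steel plate 170x100x12 mm (x -75 to +95, y +-50) with a nest of four low grey angles for the jar. Origin: on the worktop under the nest's centre; z up; +x to the steel post of the strap (20 mm thick, axis at x=70, top z=146 mm); +y is the side to which the strap is open. Stop pillar 12 mm thick at x=-62, y=-18.5, top z=162 mm
- sample_jar: square white plastic jar with a black cap, 71x71x123 mm, loose in the nest with about 3 mm of play. Origin: centre of its underside, 12 mm above the worktop; the cap's top is 135 mm above the worktop
- clamp_strap (a joint): strap's angle about the post's upright axis, rad: 0 = over the jar at the stop pillar (hard end), grows opening to the fixture's +y (1.57 = along +y), at most 1.9; starts 0.9 to 1.5. Light friction (1 N at its end), stays where left. Aluminium, 24 mm wide, from 150 to 160 mm above the worktop, reaching 150 mm from the post's axis
- strap_pivot (a point): point on the axis of the post at the height of the strap's top face (160 mm)
- strap_end (a point): point on the centre line of the strap's top face, 135 mm from the post's axis and 15 mm short of the strap's free end; the place to push the strap is its side edge here. With the strap over the jar it lies at x = -65, y = 0 mm in the fixture's frame
- cam_lever (a joint): lever's angle about its level pivot across the strap, rad: 0 = leaning back 0.35 rad from upright towards the post (end), 0.35 = upright, 1.92 = level, along the strap to its free end; hard end 2.05. Starts 0 to 0.3. Fully closed from 1.75 on. About 4 N at its grip pushes it down; it stays where left. It swings in the upright plane along the strap
- lever_pivot (a point): point on the pivot axis of the cam lever, mid width, 173 mm above the worktop, on the strap 70 mm from the post's axis. It moves with the strap; with the strap over the jar it is above the centre of the nest
- lever_grip (a point): point on the lever's centre line 62 mm from its pivot, in its black grip; the grip is 16 mm wide, 10 mm thick (5 mm either side of this point in the plane of swing) and ends 82 mm from the pivot
- clamp_foot: round rubber foot under the strap below the lever's pivot, 26 mm across, 6 mm thick. Origin: centre of its underside, 138 to 139 mm above the worktop with the lever up, 3 to 4 mm clear of the cap; the cam drives it down and a spring (3 N per mm) then presses it on the cap with about 9 N
- small_beaker: bystander: small glass beaker, 52x52x58 mm, loose on the worktop beyond the fixture. Origin: centre of its underside
- brass_weight: bystander: brass weight with a knob, 23x23x36 mm, loose on the worktop beyond the fixture on the left. Origin: centre of its underside
- rubber_stopper: bystander: red rubber stopper, 28x28x24 mm, loose on the worktop to the right of the fixture. Origin: centre of its underside

How it is judged:
By the outcome, as a careful person would: the job done as asked, in the order asked, and still so for the second after the job is handed in, with the robot touching nothing.
It also fails if it takes over 51 s, if anything falls off the work surface, if the arm or the gripper's body presses on something with over 40 N, if the wrist force passes 120 N, or if a joint passes its speed limit or range.

### The arm

A 6-joint arm with a two-finger parallel gripper is mounted at the origin on a cart in front of the work surface, level with it; the furniture and walls round the work are solid. World frame = base frame: x ahead of the robot, y to its left, z up, the work surface at z = 0. Lengths are in mm, angles in rad, forces in N, time in s.
With the tool pointing down it reaches from about 425 to 925 mm from the base axis. Payload 12.5 kg.
Tool frame: the origin (TCP) lies on the centre line of the jaws, within the pads' length; the fingertips stand 25 mm ahead of it and the grasp point (between the pads) lies 6 mm ahead of it; z points along the fingers, y is the line along which they close (so a half turn about z gives the same grasp; the last joint's range is limited). The gripper opens to 85 mm and grips with 20 to 120 N. Pads are 22 mm wide; open, the fingers measure 114 mm over their backs; the gripper's body (76 mm by 85 mm) begins 54 mm behind the grasp point. The pads swing forward as they close: fully open they stand 13 mm farther back than shut.
Start: joints at [-1.297, 0.491, 1.559, -0, 1.092, -0.106], TCP at [231.732, -580.467, 256.327] pointing down, gripper open.
Joint ranges: [-3.1, 3.1], [-0.84, 2.19], [0.05, 2.79], [-1.13, 4.28], [0.06, 2.93], [-2.69, 2.69]. Speed limits (rad/s): [2.22, 2.22, 2.79, 3.14, 3.14, 3.14].

### API

Orientations are given as a unit quaternion [w, x, y, z].
In Python, from workcell import bot, capture, silhouettes gives the robot as it stands.
- The arm moves only by the tool arm_command, never from a script. Its argument "targets" is a list of rows, each a list of 3 entries, a list of its own where there are three numbers: the shift along the tool's x, y, z in mm, then the turn, a rotation vector about the tool's x, y, z in rad, then the opening, from 0 (shut) to 1 (fully open). A call has 1 to 20 rows; each row shifts and turns the commanded pose from where the row before left it, along the tool's axes as they then stand; what a row does not reach is not made up. A row lasts 1/8 s, in which the tool goes at most 62.5 mm and 10.7 degrees, less where a joint would pass 70% of its speed; a pose out of reach is approached as far as the arm can. A call with a gripper value outside its range is refused whole. The fingers move at their own pace and stop on an object; the grip force is fixed at half the most. Time passes only in rows, so rows that do not move let the fingers close. It gives the time, the measured TCP pose, the force, the opening and the grip force at its end, in the units of the state.
- bot.sense(): the state, without advancing time (a new reading comes with each control period).
- capture(name): name is "side" or "top" or "wrist"; returns a dict with "image" (400x640x3 uint8, red, green, blue), "range_z" (400x640 float32, mm along the optical axis (not along the pixel's ray), 0 where there is no reading), "fov_y" (degrees; the focal length in pixels is half the picture's height over the tangent of half this angle, whatever the lens; pixels are square), "cx", "cy" (the principal point, pixels), "xyz" and "rotation" of the camera in the world; the wrist camera has in their place "hand_eye" (4x4, takes a point from camera to tool coordinates, whose origin is the TCP and whose axes are the flange's). Camera axes: x right, y down, z forward; pixel columns grow to the right and rows downward; lengths in mm; the calibration is good to about 2 mm. A picture is of the moment at which its call begins: read the wrist's pose just before it.
- bot.job_done(): hands the job in; it is judged then, once.
Trained networks look in a picture, given as the dict that the camera call returned (one of the last four; its "shot" number tells which), for a name from the list of things; names that differ only in an ending like _2 or _b are one class to them, and where a whole thing is asked for, a point or a joint stands for the part that bears it (a point fixed in the world has none). Each returns a list of dicts, best first, with "score" (0 to 1); they miss things now and then, are a little off and sometimes report something else, mostly with a low value. They report only what shows in the picture. A call takes as long as a camera call.
- silhouettes(picture, name): "mask" (400x640 bool, what is visible of it) and "bbox" ([left, top, right, bottom] in pixels, round what is visible of it).
The state is a dict: "t": time; "joints": joint angles; "joint_vel": joint speeds; "joint_torque": joint torques, N m; "tcp_pos": TCP position; "eef_rot": TCP orientation; "wrist_force": force on the tool from outside, world axes, zero at the start; "moment": the same for the moment, N m; "gripper_width": finger opening in mm; "gripper_force": force on a finger pad.
Only numpy, scipy, OpenCV 4.12 (cv2) and the standard library are available. Lean on these libraries where they do the work, as an engineer would, in place of code of your own. Each camera call takes 0.05 s, during which the arm holds its last target. There are 200 camera calls.

## Working session

There is one attempt and no reset: what is moved stays moved. The work goes in short steps, Python scripts to look and compute and a tool call to move; the robot and the scene stay as the last step left them, time stands still between calls to the robot, and variables do not carry over. Pictures are saved under pics/ and viewed, at most 10 in all, crops included, and the job is handed in when it is done.

Besides the shell and the picture viewer there is one more tool, called after "Emit:" by a JSON object that holds its "api" and its "payload". arm_command: Moves the arm, as the interface text tells. Its arguments: {"type":"object","properties":{"targets":{"type":"array"}},"required":["targets"]}

```bash
mkdir -p pics
cat > h.py <<'E'
import numpy as np, cv2
from workcell import bot, capture, silhouettes
from scipy.spatial.transform import Rotation as R
def rot(c):
    r=np.array(c["rotation"]); 
    return r if r.shape==(3,3) else R.from_quat(np.roll(r,-1)).as_matrix()
def cloud(c):
    f=200/np.tan(np.radians(c["fov_y"])/2); v,u=np.mgrid[:400,:640]; z=c["range_z"]
    p=np.stack([(u-c["cx"])/f*z,(v-c["cy"])/f*z,z],-1)
    if "xyz" in c: return p@rot(c).T+np.array(c["xyz"])
    H=np.array(c["hand_eye"]); return p@H[:3,:3].T+H[:3,3]
def save(c,n): cv2.imwrite("pics/"+n,c["image"][:,:,::-1])
E
python3 - <<'E'
from h import *
s=bot.sense(); print(s)
for n in("top","side"):
    c=capture(n); save(c,n+"1.png"); P=cloud(c); print(n,c["xyz"],c["rotation"],c["fov_y"])
    for k in("fixture","sample_jar","clamp_strap","cam_lever","small_beaker","brass_weight","rubber_stopper"):
        for d in silhouettes(c,k)[:2]:
            m=d["mask"]&(c["range_z"]>0); q=P[m]
            print(k,round(d["score"],2),d["bbox"],m.sum(),np.median(q,0).round(),np.percentile(q,[3,97],axis=0).round().tolist())
E
```

```text
{'t': 0.0, 'joints': array([-1.29660183e+00,  4.91557695e-01,  1.55945071e+00, -2.02189613e-05,
        1.09168543e+00, -1.05592336e-01]), 'joint_vel': array([-9.02572411e-04, -1.02653032e-03, -5.04434609e-06,  1.04960579e-04,
        1.22822286e-03,  7.74070471e-04]), 'joint_torque': array([ 8.58413514e-04, -6.18445945e+01, -2.61594111e+01, -2.98442593e-06,
        4.07656000e-03, -2.38773072e-05]), 'tcp_pos': array([ 231.67000554, -580.26681676,  255.72844348]), 'eef_rot': array([-5.47881680e-04,  9.82023329e-01,  1.88758782e-01, -5.52973430e-05]), 'wrist_force': array([0.49027107, 0.5956469 , 0.58846504]), 'moment': array([-0.01336243,  0.01961122, -0.01433011]), 'gripper_force': 0.0, 'gripper_width': 85.26151269758236}
top [ 420.58492579 -385.91982235  997.88637899] [ 0.05146043 -0.69702145  0.71228083 -0.06456733] 52.067514308574324
fixture 0.65 [265.0, 180.3, 345.9, 291.3] 2683 [ 473. -367.   14.] [[381.0, -441.0, 8.0], [588.0, -285.0, 179.0]]
sample_jar 0.66 [285.8, 236.3, 314.9, 269.2] 946 [ 444. -356.  133.] [[414.0, -387.0, 97.0], [475.0, -324.0, 137.0]]
sample_jar 0.54 [26
[... 1160 characters left out ...]
.59 [319.7, 150.6, 331.8, 185.3] 266 [ 539. -364.  217.] [[531.0, -372.0, 177.0], [549.0, -360.0, 253.0]]
small_beaker 0.88 [259.6, 222.9, 287.7, 256.8] 720 [ 652. -347.   36.] [[629.0, -372.0, 6.0], [674.0, -324.0, 59.0]]
brass_weight 0.44 [257.9, 295.7, 267.8, 313.5] 183 [ 643. -194.   23.] [[633.0, -205.0, 4.0], [654.0, -187.0, 38.0]]
brass_weight 0.17 [352.7, 200.3, 390.6, 263.8] 2209 [ 448. -325.   99.] [[416.0, -375.0, 17.0], [481.0, -318.0, 136.0]]
rubber_stopper 0.56 [380.4, 179.5, 394.3, 193.9] 154 [ 415. -560.   21.] [[401.0, -600.0, 0.0], [429.0, -551.0, 26.0]]
rubber_stopper 0.25 [290.0, 146.8, 365.3, 215.2] 1386 [ 540. -363.  161.] [[479.0, -476.0, 34.0], [600.0, -315.0, 248.0]]
```

```bash
python3 - <<'E'
import cv2
a=cv2.imread("pics/top1.png")[140:310,210:410]; b=cv2.imread("pics/side1.png")[130:330,230:430]
a=cv2.resize(a,(400,340),interpolation=2);b=cv2.resize(b,(400,400),interpolation=2)
import numpy as np
a=np.vstack([a,np.zeros((60,400,3),a.dtype)]); cv2.imwrite("pics/c1.png",np.hstack([a,b]))
E
python3 - <<'E'
from h import *
# plate: points z 8..17 ; strap: z 155..165 ; pillar top etc
A=[]
for n in("top","side"):
    c=capture(n);P=cloud(c).reshape(-1,3);ok=(c["range_z"].ravel()>0)&(P[:,0]>350)&(P[:,0]<640)&(P[:,1]<-240)&(P[:,1]>-480)
    P=P[ok]
    for lo,hi,nm in((7,17,"plate"),(154,165.5,"strap"),(130,140,"cap"),(185,270,"lever")):
        q=P[(P[:,2]>lo)&(P[:,2]<hi)]
        if len(q)<8: continue
        r=cv2.minAreaRect(q[:,:2].astype(np.float32)); print(n,nm,len(q),np.round(q.mean(0),1),np.round(r[0],1),np.round(r[1],1),round(r[2],1), np.round(cv2.boxPoints(r)).tolist())
        if nm=="lever":
            for z in range(185,270,10):
                k=q[abs(q[:,2]-z)<5]; 
                if len(k):print(z,len(k),k.mean(0).round(1))
E
```

```text
top plate 1493 [ 445.5 -362.    11.7] [ 490.1 -377.1] [175.9 271.7] 71.5 [[333.0, -417.0], [591.0, -504.0], [647.0, -337.0], [389.0, -251.0]]
top strap 832 [ 531.5 -367.8  160.1] [ 498.4 -368.3] [217.  117.7] 0.4 [[390.0, -310.0], [390.0, -428.0], [607.0, -427.0], [606.0, -309.0]]
top cap 723 [ 445.  -355.8  134. ] [ 462.3 -357. ] [ 63.1 136.2] 85.9 [[392.0, -384.0], [528.0, -393.0], [533.0, -330.0], [397.0, -321.0]]
top lever 49 [ 532.9 -371.6  249.7] [ 533.5 -372.2] [ 9.4 14.8] 44.1 [[525.0, -370.0], [535.0, -381.0], [542.0, -374.0], [532.0, -364.0]]
225 3 [ 530.  -366.7  222.7]
235 2 [ 529.7 -366.4  233.5]
245 5 [ 531.1 -368.3  247.6]
255 39 [ 533.5 -372.7  252.9]
side plate 1440 [ 467.  -338.5   12.6] [ 513.5 -348.7] [168.6 279.7] 57.4 [[350.0, -344.0], [586.0, -495.0], [677.0, -353.0], [441.0, -202.0]]
side strap 819 [ 534.9 -357.5  160.3] [ 502.6 -320.1] [166.8 153.6] 38.2 [[390.0, -311.0], [485.0, -432.0], [616.0, -329.0], [521.0, -208.0]]
side cap 695 [ 448.6 -351.3  134.9] [ 459.8 -362.5] [ 73.4 163.1] 70.5 [[371.0, -370.0], [524.0, -424.0], [549.0, -355.0], [395.0, -301.0]]
side lever 246 [ 537.9 -365.3  224.8] [ 537.9 -368. ] [14.9 15.8] 37.0 [[527.0, -366.0], [537.0, -379.0], [549.0, -370.0], [539.0, -357.0]]
185 14 [ 541.  -363.7  187.3]
195 25 [ 540.4 -364.   194.9]
205 25 [ 539.  -363.6  205.2]
215 37 [ 538.8 -364.5  214.6]
225 35 [ 537.6 -364.5  225.1]
235 39 [ 537.6 -365.5  235.1]
245 37 [ 535.7 -366.2  245. ]
255 34 [ 535.9 -368.7  253.3]
```

View pics/c1.png

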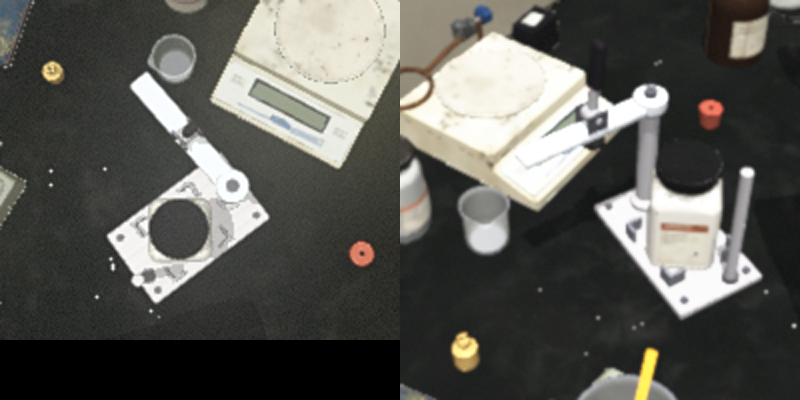

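The strap is open, its free end near the beaker, with the post at top pixel (326,233) and the stop pillar at (279,280). The lever stands up near (303,206), and a balance stands to the upper right.

Run:
```python
from h import *
for n in("top","side"):
    c=capture(n);P=cloud(c)
    m=((P[...,2]>154)&(P[...,2]<166)&(P[...,0]>350)&(P[...,0]<640)&(P[...,1]<-240)&(P[...,1]>-480)).astype(np.uint8)
    k,l,st,ce=cv2.connectedComponentsWithStats(m)
    for i in range(1,k):
        if st[i,4]<6: continue
        q=P[l==i]; r=cv2.minAreaRect(q[:,:2].astype(np.float32))
        print(n,st[i].tolist(),q.mean(0).round(1),np.round(r[0],1),np.round(r[1],1),r[2],np.round(cv2.boxPoints(r)).tolist())
        if st[i,4]>300:
            vx=cv2.fitLine(q[:,:2].astype(np.float32),cv2.DIST_HUBER,0,.01,.01).ravel(); print(vx)
            d=vx[:2]; s=(q[:,:2]-vx[2:])@d; w=(q[:,:2]-vx[2:])@np.array([-d[1],d[0]])
            print("s",np.percentile(s,[0,1,99,100]))
            for a in np.arange(s.min(),s.max(),10):
                g=(s>=a)&(s<a+10); print(round(a),np.percentile(w[g],[3,97]).round(1),end=';')
            print()
    pl=((P[...,2]>8)&(P[...,2]<16.5)&(P[...,0]>370)&(P[...,0]<560)&(P[...,1]<-270)&(P[...,1]>-460)).astype(np.uint8)
    pl=cv2.morphologyEx(pl,cv2.MORPH_OPEN,np.ones((3,3)))
    k,l,st,ce=cv2.connectedComponentsWithStats(pl); i=1+st[1:,4].argmax(); q=P[l==i]; r=cv2.minAreaRect(q[:,:2].astype(np.float32)); print("plate",np.round(r[0],1),np.round(r[1],1),r[2],np.round(cv2.boxPoints(r)).tolist())
# balance etc.: highest things nearby
P=cloud(capture("top"));
b=(P[...,2]>20)&(P[...,0]>420)&(P[...,1]<-380)&(P[...,1]>-700)
q=P[b]; print("bal",np.percentile(q,[1,50,99],axis=0).round())
for x in range(500,760,40): 
  for_y=[ (int(P[...,2][(abs(P[...,0]-x)<8)&(abs(P[...,1]-y)<8)].max(initial=-1))) for y in range(-150,-640,-40)]
  print(x,for_y)
```

```text
top [275, 176, 29, 31, 369] [ 574.3 -338.3  159.2] [ 574.2 -338.5] [69.5 23.8] 39.70301055908203 [[540.0, -352.0], [555.0, -370.0], [609.0, -325.0], [593.0, -307.0]]
[   0.7643467     0.64480543  574.08527    -338.45828   ]
s [-34.71834248 -33.49096945  33.85266786  34.82847977]
-35 [-9.9 11.4];-25 [-11.2  11.1];-15 [-10.7  11.1];-5 [-11.7  10.9];5 [-11.1  10.8];15 [-11.3  11.4];25 [-11.5  10.6];
top [303, 207, 31, 35, 431] [ 503.7 -397.   160.9] [ 502.8 -396. ] [80.  31.8] 43.639583587646484 [[463.0, -412.0], [485.0, -435.0], [543.0, -380.0], [521.0, -357.0]]
[   0.78974944    0.6134296   505.396      -395.36423   ]
s [-42.32183724 -40.39411228  36.40188109  37.25984036]
-42 [-11.5  11.3];-32 [-17.1  14.5];-22 [-14.8  13. ];-12 [-11.4  10.6];-2 [-11.6  10.9];8 [-10.8  11. ];18 [-11.2  11.8];28 [-10.1  11. ];
top [276, 277, 6, 6, 28] [ 394.5 -315.7  161.4] [ 394.6 -315.3] [ 9.8 10.1] 0.2629084289073944 [[390.0, -310.0], [390.0, -320.0], [400.0, -320.0], [399.0, -310.0]]
plate [ 477.2 -412.8] [104.1  71.9] 17.425371170043945 [[417.0, -394.0], [438.0, -463.0], [538.0, -431.0], [516.0, 
[... 595 characters left out ...]
 7, 8, 42] [ 396.7 -311.4  160.4] [ 397.3 -312.1] [10.7 10.6] 5.839437007904053 [[391.0, -307.0], [392.0, -318.0], [403.0, -317.0], [402.0, -306.0]]
plate [ 454.6 -359.9] [ 99.5 170.7] 36.188961029052734 [[364.0, -320.0], [465.0, -458.0], [545.0, -399.0], [444.0, -262.0]]
bal [[ 421. -698.   25.]
 [ 743. -561.  287.]
 [ 881. -384.  998.]]
500 [65, 4, 4, 3, 2, 31, 162, 164, 3, 3, 4, 3, 2]
540 [2, 1, 3, 2, 4, 183, 181, 5, 2, 29, 33, 2, 3]
580 [6, 3, 2, 4, 160, 162, 2, 28, 36, 40, 63, 60, 2]
620 [3, 3, 4, 2, -1, 58, 3, 39, 56, 73, 74, 64, 4]
660 [22, 2, 3, 4, 2, 8, 3, 62, 73, 73, 73, 73, 63]
700 [21, 3, 3, 3, 2, 2, 3, 3, 72, 73, 72, 75, 89]
740 [19, 5, 3, 3, 3, 113, 112, 3, 63, 75, 80, 83, 543]
```

Emit:
{"api": "arm_command", "payload": {"targets": [[[52,1,-7],[0,0,0],0],[[52,1,-7],[0,0,0],0],[[52,1,-7],[0,0,0],0],[[52,1,-7],[0,0,0],0],[[52,1,-7],[0,0,0],0],[[52,1,-7],[0,0,0],0],[[52,1,-7],[0,0,0],0],[[52,1,-7],[0,0,0],0],[[0,0,0],[0,0,-0.15],0],[[0,0,0],[0,0,-0.15],0],[[0,0,0],[0,0,0],0],[[0,0,0],[0,0,0],0]]}}

```text
t: 2.55
tcp_pos: [620.9, -433.8, 312.3]
eef_rot: [0.0, 0.943, 0.332, -0.0]
wrist_force: [0.7, -0.2, -0.7]
gripper_width: 0.1
gripper_force: 0.0
```

Emit:
{"api": "arm_command", "payload": {"targets": [[[22,-32,0],[0,0,0],0],[[22,-33,0],[0,0,0],0],[[0,0,50],[0,0,0],0],[[0,0,50],[0,0,0],0],[[0,0,42],[0,0,0],0],[[0,0,0],[0,0,0],0]]}}

```text
t: 3.3
tcp_pos: [613.4, -355.0, 167.5]
eef_rot: [-0.002, 0.943, 0.332, -0.002]
wrist_force: [0.2, -0.2, 0.6]
gripper_width: 0.1
gripper_force: 0.0
```

Run:
```python
from h import *
s=bot.sense(); print(s["tcp_pos"],s["wrist_force"],s["joints"])
a=capture("top")["image"][120:290,230:390]; b=capture("side")["image"][110:280,230:390]
cv2.imwrite("pics/c2.png",cv2.resize(np.hstack([a,b])[:,:,::-1],(800,425),interpolation=2))
```

```text
[ 613.35622583 -354.98875466  167.51067907] [ 0.16751254 -0.21207685  0.63333261] [-6.17773320e-01  6.97455029e-01  1.41481232e+00 -3.61883366e-05
  1.03484271e+00  2.75461269e-01]
```

View pics/c2.png

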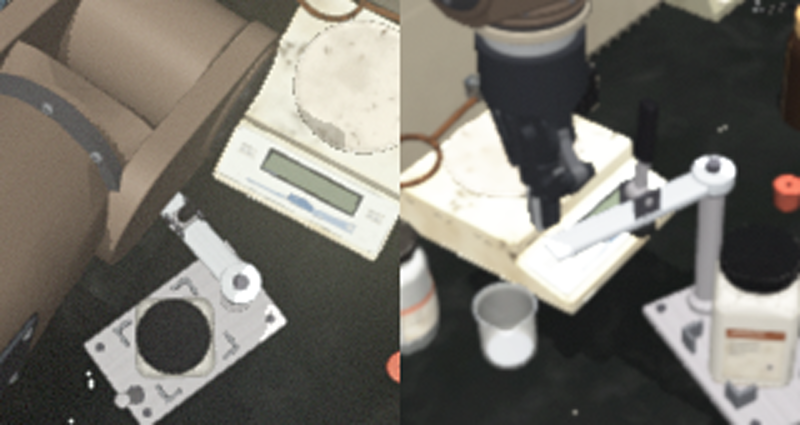

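Side view: the finger tip (about pixel 545,220) is beyond the strap's end on the outer side, with its path clear. Now the push along the arc.

Emit:
{"api": "arm_command", "payload": {"targets": [[[0,-6,0],[0,0,0],0],[[0,-6,0],[0,0,0],0],[[1,-7,0],[0,0,-0.05],0],[[2,-13.6,0],[0,0,-0.1],0],[[2,-13.6,0],[0,0,-0.1],0],[[2,-13.6,0],[0,0,-0.1],0],[[2,-13.6,0],[0,0,-0.1],0],[[2,-13.6,0],[0,0,-0.1],0],[[2,-13.6,0],[0,0,-0.1],0],[[0,0,0],[0,0,0],0]]}}

```text
t: 4.65
tcp_pos: [542.7, -285.1, 171.4]
eef_rot: [0.001, 0.787, 0.617, 0.0]
wrist_force: [0.5, -0.2, 1.2]
gripper_width: 0.0
gripper_force: 0.0
```

Run:
```python
from h import *
s=bot.sense(); print(s["tcp_pos"],s["wrist_force"],s["joints"])
c=capture("side");P=cloud(c)
b=c["image"][110:280,260:420]; a=capture("top")["image"][140:310,230:390]
cv2.imwrite("pics/c3.png",cv2.resize(np.hstack([a,b])[:,:,::-1],(800,425),interpolation=2))
```

```text
[ 542.71503841 -285.06313426  171.35203741] [ 0.48397945 -0.19138202  1.17966173] [-5.91344423e-01  5.66711641e-01  1.67817647e+00 -3.12194791e-05
  8.95649099e-01 -3.49597514e-01]
```

View pics/c3.png

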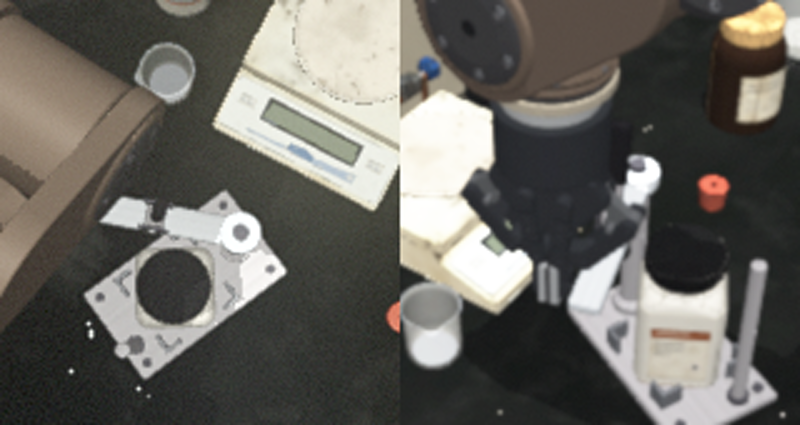

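The strap swings ahead of the finger (end near pixel (590,300) in the right half); beaker and jar are untouched. I'll continue.

Emit:
{"api": "arm_command", "payload": {"targets": [[[1.5,-9.5,0],[0,0,-0.07],0],[[1.5,-9.5,0],[0,0,-0.07],0],[[1.5,-9.5,0],[0,0,-0.07],0],[[1.5,-9.5,0],[0,0,-0.07],0],[[1.5,-9.5,0],[0,0,-0.07],0],[[1.5,-9.5,0],[0,0,-0.07],0],[[1.5,-9.5,0],[0,0,-0.07],0],[[1.5,-9.5,0],[0,0,-0.07],0],[[1,-6.8,0],[0,0,-0.05],0],[[1,-6.8,0],[0,0,-0.05],0],[[0,0,0],[0,0,0],0]]}}

```text
t: 6.12
tcp_pos: [454.7, -276.9, 170.5]
eef_rot: [0.0, 0.546, 0.838, -0.0]
wrist_force: [-1.1, 0.5, -0.2]
gripper_width: -0.0
gripper_force: 0.0
```

```bash
cat > strap.py <<'E'
from h import *
s=bot.sense(); print(s["t"],s["tcp_pos"],s["wrist_force"],s["joints"][5])
for n in("top","side"):
    c=capture(n);P=cloud(c)
    for k in silhouettes(c,"clamp_strap")[:1]:
        m=k["mask"]&(abs(P[...,2]-160)<6); q=P[m][:,:2].astype(np.float32)
        l=cv2.fitLine(q,cv2.DIST_HUBER,0,.01,.01).ravel(); print(n,len(q),np.degrees(np.arctan2(l[1],l[0]))%180,l[2:],np.round(cv2.boxPoints(cv2.minAreaRect(q))).tolist())
    if n=="top": a=c["image"][160:330,230:390]
    else: b=c["image"][110:280,280:440]
import sys
cv2.imwrite("pics/"+sys.argv[1],cv2.resize(np.hstack([a,b])[:,:,::-1],(800,425),interpolation=2))
E
python3 strap.py c4.png
```

```text
6.125 [ 454.70316554 -276.93242991  170.48261543] [-1.14978888  0.48687641 -0.24518476] -1.0878643641728087
top 454 119.69825 [ 471.29636 -383.90244] [[426.0, -339.0], [480.0, -435.0], [509.0, -419.0], [455.0, -323.0]]
side 206 120.70552 [ 453.5039  -326.14365] [[413.0, -279.0], [489.0, -430.0], [511.0, -418.0], [436.0, -268.0]]
```

View pics/c4.png

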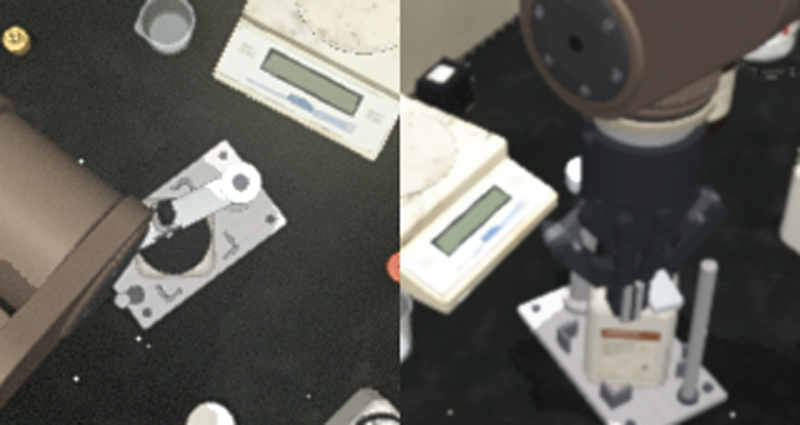

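The strap is at about 120°, some 5° short of the stop, and ahead of the finger. Smaller steps now.

Emit:
{"api": "arm_command", "payload": {"targets": [[[0.6,-4,0],[0,0,-0.03],0],[[0.6,-4,0],[0,0,-0.03],0],[[0.6,-4,0],[0,0,-0.03],0],[[0,0,0],[0,0,0],0]]}}

```text
t: 6.82
tcp_pos: [442.6, -280.3, 170.3]
eef_rot: [-0.0, 0.506, 0.862, -0.0]
wrist_force: [0.2, 0.3, -0.1]
gripper_width: -0.1
gripper_force: 0.0
```

```bash
python3 strap.py c5.png
```

```text
6.825 [ 442.561828   -280.28873172  170.32018846] [ 0.1688895   0.29874099 -0.05426585] -1.1997013063756674
top 382 121.68196 [ 472.34357 -389.8821 ] [[434.0, -345.0], [478.0, -433.0], [506.0, -419.0], [462.0, -331.0]]
side 260 124.37772 [ 456.76743 -347.00348] [[403.0, -286.0], [487.0, -428.0], [510.0, -415.0], [426.0, -272.0]]
```

Emit:
{"api": "arm_command", "payload": {"targets": [[[0.5,-3,0],[0,0,-0.02],0],[[0.5,-3,0],[0,0,-0.02],0],[[0,0,0],[0,0,0],0]]}}

```text
t: 7.4
tcp_pos: [437.0, -282.4, 170.3]
eef_rot: [-0.0, 0.489, 0.872, -0.0]
wrist_force: [0.3, -0.4, 0.1]
gripper_width: 0.0
gripper_force: 0.0
```

Emit:
{"api": "arm_command", "payload": {"targets": [[[0,-2,0],[0,0,0],0],[[0,0,0],[0,0,0],0]]}}

```text
t: 7.65
tcp_pos: [435.4, -283.3, 170.3]
eef_rot: [-0.0, 0.489, 0.872, -0.0]
wrist_force: [-1.0, -0.2, -0.9]
gripper_width: 0.1
gripper_force: 0.0
```

Emit:
{"api": "arm_command", "payload": {"targets": [[[0,-2,0],[0,0,0],0],[[0,0,0],[0,0,0],0]]}}

```text
t: 7.9
tcp_pos: [433.7, -284.4, 170.3]
eef_rot: [-0.0, 0.489, 0.872, -0.0]
wrist_force: [-0.2, 1.1, 0.6]
gripper_width: -0.2
gripper_force: 0.1
```

Emit:
{"api": "arm_command", "payload": {"targets": [[[0,-1.5,0],[0,0,0],0],[[0,0,0],[0,0,0],0]]}}

```text
t: 8.15
tcp_pos: [432.4, -285.2, 170.3]
eef_rot: [-0.0, 0.489, 0.872, -0.0]
wrist_force: [-1.1, 0.7, 0.2]
gripper_width: 0.2
gripper_force: 0.2
```

Emit:
{"api": "arm_command", "payload": {"targets": [[[0,-1.5,0],[0,0,0],0],[[0,0,0],[0,0,0],0]]}}

```text
t: 8.4
tcp_pos: [431.2, -286.0, 170.3]
eef_rot: [0.0, 0.489, 0.872, -0.0]
wrist_force: [-0.3, -0.4, -0.1]
gripper_width: 0.0
gripper_force: 0.2
```

```bash
python3 strap.py c6.png
```

```text
8.4 [ 431.16919189 -285.99920545  170.29440544] [-0.34050156 -0.36867584 -0.14239476] -1.2621985077567275
top 443 125.39392 [ 469.7528  -389.13013] [[420.0, -357.0], [484.0, -434.0], [509.0, -414.0], [445.0, -337.0]]
side 384 128.46371 [ 457.68155 -358.78494] [[386.0, -299.0], [484.0, -430.0], [510.0, -411.0], [411.0, -280.0]]
```

View pics/c6.png

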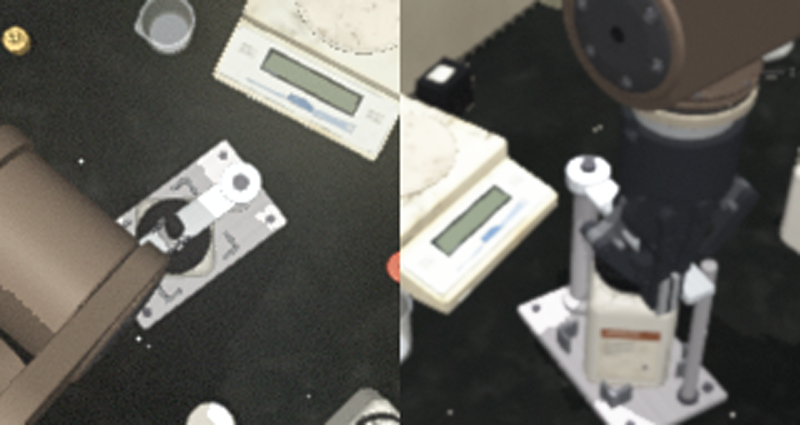

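The strap's end (right half, 695,285) is practically at the pillar, top (708,265). I'll creep until the stop is felt.

Emit:
{"api": "arm_command", "payload": {"targets": [[[0,-1.5,0],[0,0,0],0],[[0,0,0],[0,0,0],0]]}}

```text
t: 8.85
tcp_pos: [430.6, -286.4, 170.4]
eef_rot: [0.001, 0.489, 0.872, 0.0]
wrist_force: [5.3, 4.9, -1.5]
gripper_width: -0.1
gripper_force: 4.0
```

Emit:
{"api": "arm_command", "payload": {"targets": [[[0,-1.5,0],[0,0,0],0],[[0,0,0],[0,0,0],0]]}}

```text
t: 9.1
tcp_pos: [430.2, -286.7, 170.4]
eef_rot: [0.001, 0.489, 0.872, 0.001]
wrist_force: [14.5, 10.7, -2.9]
gripper_width: -0.1
gripper_force: 8.6
```

Emit:
{"api": "arm_command", "payload": {"targets": [[[0,-1,0],[0,0,0],0],[[0,0,0],[0,0,0],0]]}}

```text
t: 9.35
tcp_pos: [429.9, -286.9, 170.5]
eef_rot: [0.002, 0.489, 0.872, 0.001]
wrist_force: [19.7, 14.2, -2.9]
gripper_width: -0.2
gripper_force: 11.8
```

Stop met (24 N, along the fixture's +y). Backing off and rising.

Emit:
{"api": "arm_command", "payload": {"targets": [[[0,10,0],[0,0,0],0],[[0,25,0],[0,0,0],0],[[0,0,-45],[0,0,-0.073],0],[[0,0,-50],[0,0,0],0],[[0,0,-50],[0,0,0],0],[[0,60,0],[0,0,0],0],[[0,60,0],[0,0,0],0],[[0,0,0],[0,0,0],0]]}}

```text
t: 10.35
tcp_pos: [557.2, -197.7, 314.8]
eef_rot: [-0.0, 0.455, 0.89, -0.0]
wrist_force: [0.4, 0.2, -0.3]
gripper_width: -0.0
gripper_force: 0.0
```

```bash
python3 strap.py c7.png
python3 - <<'E'
from h import *
th=np.radians(-54.3);X=np.array([np.cos(th),np.sin(th)]);Y=np.array([-X[1],X[0]]);O=np.array([485.5,-410])-70*X
for n in("top","side"):
    P=cloud(capture(n)).reshape(-1,3); f=np.c_[(P[:,:2]-O)@X,(P[:,:2]-O)@Y,P[:,2]]
    f=f[(abs(f[:,0])<160)&(abs(f[:,1])<45)&(f[:,2]<262)]
    for z in range(165,265,10):
        k=f[(abs(f[:,2]-z)<5)&(abs(f[:,0])<45)]
        if len(k): print(n,z,len(k),np.percentile(k,[5,50,95],axis=0).round().tolist())
    k=f[(abs(f[:,2]-160)<5)&(f[:,0]>-85)]; print("strap x-bins",[(x,np.percentile(k[abs(k[:,0]-x)<6][:,1],[5,95]).round(1).tolist()) for x in(-55,-40,-25,25,40) if (abs(k[:,0]-x)<6).any()])
s=bot.sense();d=s["tcp_pos"][:2]-O;print("tcp f",d@X,d@Y,s["tcp_pos"][2],s["eef_rot"])
E
```

```text
10.35 [ 557.24308756 -197.6832554   314.81164776] [ 0.3700883   0.21228756 -0.34920743] -1.0781290659251745
top 834 125.42139 [ 444.10745 -353.5883 ] [[390.0, -297.0], [482.0, -434.0], [508.0, -416.0], [416.0, -279.0]]
top 165 157 [[-42.0, -11.0, 160.0], [-11.0, -1.0, 161.0], [43.0, 9.0, 162.0]]
top 175 45 [[-6.0, -13.0, 173.0], [-1.0, -5.0, 178.0], [9.0, 12.0, 180.0]]
top 185 27 [[-7.0, -12.0, 180.0], [-1.0, -4.0, 181.0], [8.0, 11.0, 184.0]]
top 195 2 [[0.0, -4.0, 192.0], [0.0, -3.0, 194.0], [0.0, -2.0, 195.0]]
top 205 1 [[5.0, -8.0, 206.0], [5.0, -8.0, 206.0], [5.0, -8.0, 206.0]]
top 215 5 [[1.0, -7.0, 213.0], [2.0, -4.0, 215.0], [4.0, 1.0, 218.0]]
top 225 3 [[2.0, -5.0, 221.0], [3.0, -0.0, 228.0], [4.0, 2.0, 229.0]]
top 235 4 [[3.0, -7.0, 232.0], [4.0, -1.0, 235.0], [6.0, 3.0, 237.0]]
top 245 8 [[5.0, -8.0, 240.0], [5.0, -0.0, 247.0], [11.0, 7.0, 249.0]]
top 255 41 [[6.0, -7.0, 251.0], [10.0, -1.0, 253.0], [14.0, 6.0, 256.0]]
strap x-bins [(-55, [-21.1, 10.0]), (-40, [-11.4, 10.3]), (-25, [-11.1, 10.1]), (25, [-11.3, 10.0]), (40, [-11.4, 9.5])]
side 165 269 [[-42.0, -7.0, 160.0], 
[... 674 characters left out ...]
0], [12.0, 10.0, 256.0]]
strap x-bins [(-55, [-16.8, 14.2]), (-40, [-7.0, 14.2]), (-25, [-6.8, 14.0]), (25, [-5.6, 14.1]), (40, [-6.3, 14.0])]
tcp f -59.742986252938586 178.1627729582635 315.4607555173546 [ 4.36174741e-05  4.57425918e-01  8.89247722e-01 -1.25161462e-04]Traceback (most recent call last):
  File "strap.py", line 7, in <module>
    l=cv2.fitLine(q,cv2.DIST_HUBER,0,.01,.01).ravel(); print(n,len(q),np.degrees(np.arctan2(l[1],l[0]))%180,l[2:],np.round(cv2.boxPoints(cv2.minAreaRect(q))).tolist())
      ~~~~~~~~~~~^^^^^^^^^^^^^^^^^^^^^^^^^^^^
cv2.error: OpenCV(4.12.0) /io/opencv/modules/imgproc/src/linefit.cpp:50: error: (-215:Assertion failed) count > 0 in function 'fitLine2D_wods'
```

Emit:
{"api": "arm_command", "payload": {"targets": [[[-37,-59,0],[0,0,0],0],[[-37,-59,0],[0,0,0],0],[[-36,-59,0],[0,0,0],0],[[0,0,0],[0,0,0],0],[[0,0,30],[0,0,0],0],[[0,0,30],[0,0,0],0],[[0,0,0],[0,0,0],0]]}}

```text
t: 11.52
tcp_pos: [482.7, -372.4, 253.9]
eef_rot: [-0.002, 0.457, 0.889, 0.001]
wrist_force: [0.0, -0.1, 0.4]
gripper_width: -0.2
gripper_force: 0.0
```

```bash
sed -i 's/^    for k in silh.*/    for k in []:/' strap.py; python3 strap.py c7.png;  python3 - <<'E'
from h import *
th=np.radians(-54.3);X=np.array([np.cos(th),np.sin(th)]);Y=np.array([-X[1],X[0]]);O=np.array([485.5,-410])-70*X
s=bot.sense();d=s["tcp_pos"][:2]-O;print("tcp f",d@X,d@Y,s["tcp_pos"][2],s["eef_rot"])
E
```

```text
11.525 [ 482.73866531 -372.42015787  253.88201554] [ 0.04172234 -0.12151445  0.40651058] -1.3869702069002092
tcp f 38.94857619089301 20.018337311667334 256.3808217513531 [ 4.43756502e-04  4.56799852e-01  8.89569378e-01 -1.42309024e-04]
```

View pics/c7.png

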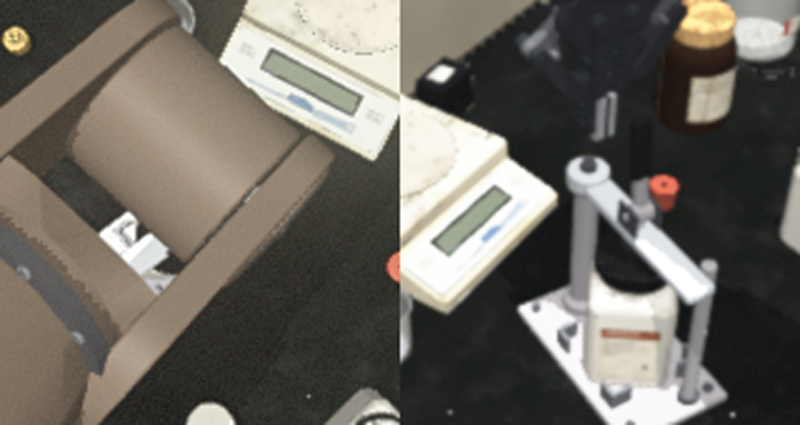

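The strap lies at the pillar (right half, 708,275), the lever is upright at (640,150), and the closed fingers at (605,115) still need about 19 mm sideways. I'll align and then begin the lever arc.

Emit:
{"api": "arm_command", "payload": {"targets": [[[0,-19,0],[0,0,0],0],[[0,0,-2],[0,0,0],0],[[8,0,-1],[0,0,0],0],[[8,0,-1],[0,0,0],0],[[7,0,0],[0,0,0],0],[[6,0,0],[0,0,0],0],[[6,0,0],[0,0,0],0],[[6,0,1],[0,0,0],0],[[6,0,2],[0,0,0],0],[[6,0,2],[0,0,0],0],[[6,0,3],[0,0,0],0],[[0,0,0],[0,0,0],0]]}}

```text
t: 13.12
tcp_pos: [433.1, -335.5, 251.0]
eef_rot: [-0.001, 0.457, 0.89, 0.0]
wrist_force: [0.6, -0.9, -0.3]
gripper_width: 0.4
gripper_force: 0.0
```

```bash
python3 strap.py c8.png;  python3 - <<'E'
from h import *
th=np.radians(-54.3);X=np.array([np.cos(th),np.sin(th)]);Y=np.array([-X[1],X[0]]);O=np.array([485.5,-410])-70*X
s=bot.sense();d=s["tcp_pos"][:2]-O;print("tcp f",d@X,d@Y,s["tcp_pos"][2],s["eef_rot"])
E
```

```text
13.125 [ 433.11523951 -335.53638605  251.01480648] [ 0.6222912  -0.93678831 -0.31793482] -1.4018259057216764
tcp f -20.65760084280972 0.9078717705419009 251.1559839918846 [-6.31355294e-04  4.56761513e-01  8.89588947e-01  1.62827861e-04]
```

View pics/c8.png

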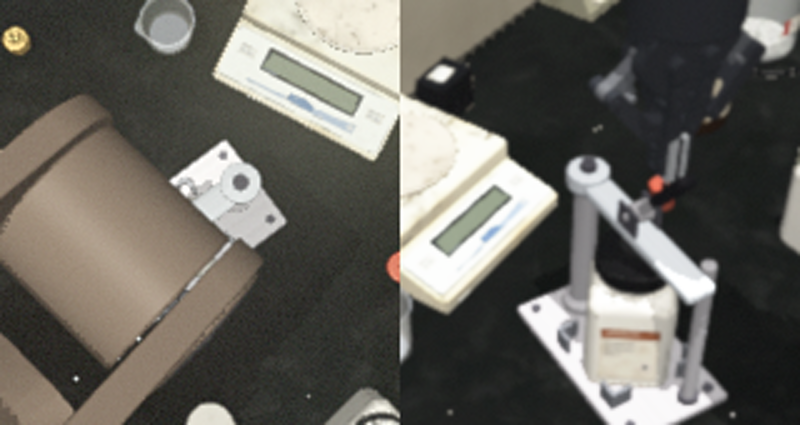

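The lever is leaning forward under the fingertips (right half, about 675,190), and the strap is still at the pillar. I'll continue the arc down.

Emit:
{"api": "arm_command", "payload": {"targets": [[[5,0,3],[0,0,0],0],[[5,0,4],[0,0,0],0],[[4,0,4],[0,0,0],0],[[4,0,5],[0,0,0],0],[[3,0,5],[0,0,0],0],[[3,0,5],[0,0,0],0],[[2,0,6],[0,0,0],0],[[2,0,6],[0,0,0],0],[[1,0,4],[0,0,0],0],[[0,0,0],[0,0,0],0]]}}

```text
t: 14.48
tcp_pos: [416.6, -312.5, 208.8]
eef_rot: [-0.0, 0.457, 0.89, 0.0]
wrist_force: [0.1, 0.7, -0.4]
gripper_width: 0.3
gripper_force: 0.0
```

Emit:
{"api": "arm_command", "payload": {"targets": [[[0,0,3],[0,0,0],0],[[0,0,3],[0,0,0],0],[[0,0,0],[0,0,0],0]]}}

```text
t: 14.85
tcp_pos: [416.7, -312.7, 203.1]
eef_rot: [0.0, 0.457, 0.89, -0.0]
wrist_force: [-0.1, -0.4, -0.9]
gripper_width: 0.0
gripper_force: 0.0
```

Emit:
{"api": "arm_command", "payload": {"targets": [[[0,0,2],[0,0,0],0],[[0,0,0],[0,0,0],0]]}}

```text
t: 15.1
tcp_pos: [416.8, -312.7, 201.3]
eef_rot: [0.0, 0.457, 0.89, -0.0]
wrist_force: [-0.8, 0.6, 2.7]
gripper_width: 0.1
gripper_force: 1.2
```

```bash
python3 strap.py c9.png
```

```text
15.1 [ 416.77628489 -312.65734975  201.28050067] [-0.811089    0.59440849  2.6543368 ] -1.3923739743974288
```

View pics/c9.png

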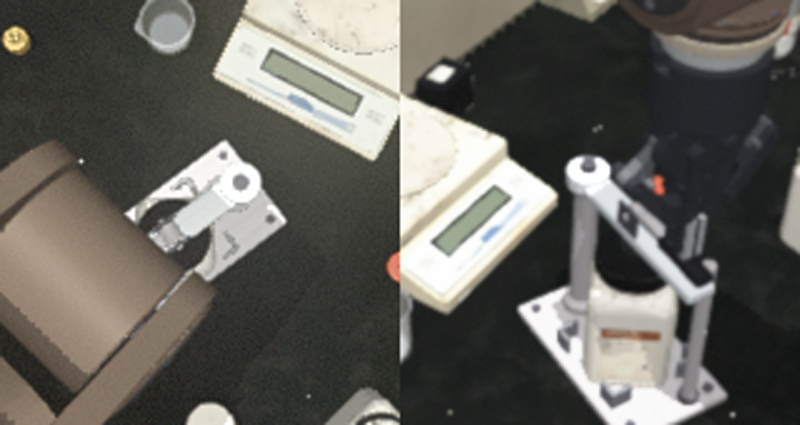

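The lever now lies nearly level over the strap (its grip at about 700,270). I'll press a little more until resistance shows.

Emit:
{"api": "arm_command", "payload": {"targets": [[[0,0,2],[0,0,0],0],[[0,0,0],[0,0,0],0]]}}

```text
t: 15.45
tcp_pos: [416.7, -312.6, 199.2]
eef_rot: [-0.0, 0.457, 0.89, -0.0]
wrist_force: [-2.3, 1.8, 2.7]
gripper_width: 0.1
gripper_force: 1.6
```

Emit:
{"api": "arm_command", "payload": {"targets": [[[0,0,1.5],[0,0,0],0],[[0,0,0],[0,0,0],0]]}}

```text
t: 15.7
tcp_pos: [416.7, -312.6, 197.7]
eef_rot: [-0.0, 0.457, 0.89, -0.0]
wrist_force: [-0.8, 2.4, 3.3]
gripper_width: -0.1
gripper_force: 1.9
```

Below the computed level height; retreat straight up and check.

Emit:
{"api": "arm_command", "payload": {"targets": [[[0,0,-10],[0,0,0],0],[[0,0,-45],[0,0,0],0],[[0,0,-55],[0,0,0],0],[[-20,55,0],[0,0,0],0],[[-20,55,0],[0,0,0],0],[[0,60,0],[0,0,0],0],[[0,60,0],[0,0,0],0],[[0,0,0],[0,0,0],0]]}}

```text
t: 16.7
tcp_pos: [629.3, -208.5, 307.4]
eef_rot: [0.0, 0.455, 0.89, 0.0]
wrist_force: [-0.6, -0.1, -0.9]
gripper_width: 0.3
gripper_force: 0.0
```

```bash
python3 strap.py c10.png;  python3 - <<'E'
from h import *
th=np.radians(-54.3);X=np.array([np.cos(th),np.sin(th)]);Y=np.array([-X[1],X[0]]);O=np.array([485.5,-410])-70*X
for n in("top","side"):
    c=capture(n);Q=cloud(c);P=Q.reshape(-1,3); f=np.c_[(P[:,:2]-O)@X,(P[:,:2]-O)@Y,P[:,2]]
    for x in range(-85,30,10):
        k=f[(abs(f[:,0]-x)<5)&(abs(f[:,1]-1)<5)&(f[:,2]>140)&(f[:,2]<270)]
        if len(k): print(n,x,len(k),np.percentile(k[:,2],[10,50,90]).round(1))
    k=f[(abs(f[:,2]-160)<5)]; print([(x,np.percentile(k[(abs(k[:,0]-x)<6)&(abs(k[:,1])<17)][:,1],[5,95]).round(1).tolist()) for x in(-40,-25,25,40)])
    for o in("sample_jar","small_beaker","brass_weight","rubber_stopper"):
        for d in silhouettes(c,o)[:1]: print(o,np.median(Q[d["mask"]],0).round())
E
```

```text
16.7 [ 629.33818488 -208.4945178   307.37521642] [-0.59065209 -0.1034818  -0.85928822] -1.045650280658018
top -75 22 [166.9 168.7 170.5]
top -65 26 [168.  169.7 171.6]
top -55 24 [168.2 170.4 172.4]
top -45 25 [169.5 171.5 173.3]
top -35 25 [171.5 172.6 175. ]
top -25 23 [171.5 173.2 175.2]
top -15 24 [172.8 175.1 176.2]
top -5 24 [174.5 177.5 180.1]
top 5 26 [178.2 180.9 182.1]
top 15 25 [159.  160.5 162.2]
top 25 25 [158.1 159.3 161.6]
[(-40, [-11.9, 11.0]), (-25, [-11.4, 10.7]), (25, [-11.0, 10.0]), (40, [-11.0, 9.8])]
sample_jar [ 436. -360.  133.]
small_beaker [ 656. -348.   16.]
rubber_stopper [ 413. -566.   24.]
side -75 43 [156.  167.2 170.2]
side -65 21 [169.4 170.3 171.5]
side -55 23 [170.  171.8 172.9]
side -45 24 [172.3 173.1 175.1]
side -35 17 [173.2 174.7 175.2]
side -25 24 [164.4 174.6 175.7]
side -15 28 [160.4 174.6 176.5]
side -5 36 [160.3 177.9 181.6]
side 5 11 [180.4 181.3 182.7]
side 25 4 [160.1 161.5 162. ]
[(-40, [7.2, 15.0]), (-25, [5.0, 14.7]), (25, [-5.0, 13.9]), (40, [-6.3, 13.6])]
sample_jar [ 452. -322.   91.]
small_beaker [ 652. -351.   37.]
brass_weight [ 641. -193.   22.]
rubber_stopper [ 416. -561.   23.]
```

View pics/c10.png

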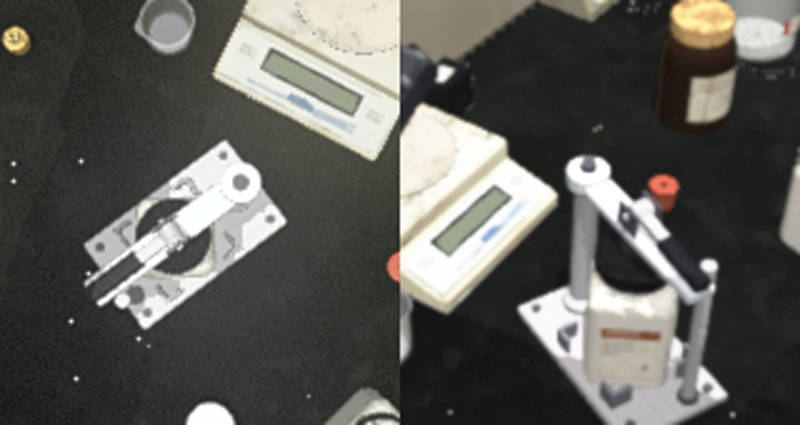

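The lever lies flat along the strap, about 0.1 rad past level. The strap is at the pillar, the jar is in its nest, and the bystanders have not moved.

```bash
python3 -c "
from workcell import bot
print(bot.job_done())"
```

```text
the job is handed in; nothing more can be done
None
```

The job is handed in: I pushed the strap round to its stop pillar, then pushed the cam lever fully down to about 2.0 rad; in the last pictures the jar is still in its nest and the things round about had not moved.

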